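# Fish out the lid tray with the pull hook

### The arm

A 6-joint arm with a two-finger parallel gripper is mounted at the origin on the work surface. World frame = base frame: x ahead of the robot, y to its left, z up, the work surface at z = 0. Lengths are in m, angles in rad, forces in N, time in s.
With the tool pointing down it reaches from about 0.35 to 0.775 m from the base axis. Payload 7.3 kg.
Tool frame: the origin (TCP) lies at the very end of the fingers, on their centre line; the grasp point (between the pads) lies 19 mm behind it (robot.pinch_z is the distance from the TCP to the grasp point, in m); z points along the fingers, y is the line along which they close (so a half turn about z gives the same grasp; the last joint's range is limited). The gripper opens to 92 mm and grips with 3 to 60 N. Pads are 19 mm wide; open, the fingers measure 130 mm over their backs; the gripper's body (75 mm by 190 mm) begins 47 mm behind the grasp point.
Start: joints at [1.133, 0.342, 1.524, -0, 1.275, -0.146], TCP at [0.151, 0.503, 0.227] pointing down, gripper open.
Joint ranges: [-2.53, 2.53], [-0.77, 2.02], [0.04, 2.7], [-1, 4.14], [0.28, 2.66], [-3.11, 3.11]. Speed limits (rad/s): [2.57, 2.57, 3.14, 3.14, 3.14, 3.14].

### API

Orientations are given as [roll, pitch, yaw] about the fixed x, y, z axes, in that order (R = Rz(yaw) Ry(pitch) Rx(roll)).
In Python, from cell import robot gives the robot as it stands.
- The arm moves only by the tool move_arm, never from a script. Its argument "motion" is a list of rows, each a list of 6 numbers: the shift along the tool's x, y, z in units of 0.1 m (1.0 is 0.1 m), then the turn, a rotation vector about the tool's x, y, z in units of pi rad (1.0 is pi rad). In form: [[dx, dy, dz, rx, ry, rz], ...]. A call has 1 to 12 rows; each row is the pose to reach, as a shift and turn from the pose commanded when the call began, along the tool's axes at that moment, turning the shorter way round; what a row does not reach only later rows make up. A row lasts 1/8 s, in which the tool goes at most 62.5 mm and 10.7 degrees, less where a joint would pass 70% of its speed; a pose out of reach is approached as far as the arm can. A call with a number of a shift or a turn outside -1 to 1 is refused whole. A call with a gripper value outside its range is refused whole. "fingers" is the opening, from -1 (shut) to 1 (fully open), set as the call begins (left out, the last holds). The fingers move at their own pace and stop on an object; "newtons" is the grip in N (left out, the last holds). Time passes only in rows, so rows that repeat a pose let the fingers close. It gives the time, the measured TCP pose, the force, the opening and the grip force at its end, in the units of the state.
- robot.observe(): the state, without advancing time (a new reading comes with each control period).
- robot.read_camera(name): name is "scene" or "top" or "wrist"; returns a dict with "image" (400x640x3 uint8, red, green, blue), "range_z" (400x640 float32, m along the optical axis (not along the pixel's ray), 0 where there is no reading), "vfov" (degrees; the focal length in pixels is half the picture's height over the tangent of half this angle, whatever the lens; pixels are square), "cx", "cy" (the principal point, pixels), "extrinsics" (4x4, takes a point from camera to world coordinates); the wrist camera has in their place "hand_eye" (4x4, takes a point from camera to tool coordinates, whose origin is the TCP and whose axes are the flange's). Camera axes: x right, y up, looking along -z (the intrinsics and any distortion apply to the point x, -y, -z); pixel columns grow to the right and rows downward; lengths in m; the calibration is good to about 2 mm. A picture is of the moment at which its call begins: read the wrist's pose just before it.
- robot.hand_in(): hands the job in; it is judged then, once.
The state is a dict: "time": time; "qpos": joint angles; "qvel": joint speeds; "joint_efforts": joint torques, N m; "tool_pos": TCP position; "tool_rot": TCP orientation; "contact_force": force on the tool from outside, world axes, zero at the start; "torque": the same for the moment, N m; "opening": finger opening in m; "grip_force": force on a finger pad.
Only numpy, scipy, OpenCV 4.12 (cv2) and the standard library are available. Lean on these libraries where they do the work, as an engineer would, in place of code of your own. Each camera call takes 0.05 s, during which the arm holds its last target. There are 200 camera calls.

### The job

The lid tray has slid back under the ledge of the steel lid rack, out of reach of fingers. Take the wooden-handled pull hook, reach it under the ledge, feel for the loop on the front of the tray, catch it and gently draw the tray all the way out; then unhook and lay the hook down flat on the bare counter, clear of the rack and tray. Keep the gripper itself off the rack and tray, and leave the other things on the counter where they are.

Things in the scene. Friction and masses are not known exactly. Their poses are not given: they have to be found in the camera images.
- rack: Low steel lid rack fixed to the counter, 220 deep (x) x 280 wide (y), roof 4 thick, its underside 85 above the counter; closed at sides and back, open at the front (its own -x, towards the robot). Origin: on the counter under its middle. A flap stands raised on the rear edge of the roof (top 182 high). It carries the tray and the tray's loop. Open space inside between the sides: 272.
- ledge (a point): Middle of the front lower edge of the rack's roof, the ledge (rack frame x -110, y 0, z 85 mm); axes as the rack's. The front panel of the tray starts 65 to 85 mm behind this edge.
- tray (a joint): How far the steel lid tray is drawn out of the rack towards the rack's own -x, m: 0 fully in, 0.13 at its end stop. It starts between 0 and 0.02, slides with about 3 N of friction and stays where it is left. Its flat front panel is 250 wide and reaches from 6 to 81 above the counter; a pull loop is clamped to it (see panel). Handle tray, loop and rack with less than 15 N.
- panel (a point): Middle of the tray's front panel face, 42 above the counter, rack x = -25 mm - joint; rack axes. The loop is clamped on this face at an UNKNOWN place 45 right to 45 left of here, hidden: 6 mm round bar, edge-on to the robot, its opening looking sideways (rack y); front bar upright, centred 34 off the face; clear opening 28 deep x 34 high, centred 17 off the face, 42 high. Its foot on the panel is 16 wide.
- hook: Pull hook lying flat on the counter, 0.2 kg: wooden handle 100 long x 20 wide x 26 high (its own x -55 to 45, y -10 to 10, z 0 to 26 mm), then a 7 mm round steel rod along +x, level, 13 above the underside. Origin: underside of the handle, 55 ahead of its rear end. Balance point about x = 5.
- hook_bend (a point): Centre of the wire at the hook's bend (hook frame x 180, y 0, z 13 mm): here the rod turns 90 degrees, level, to the hook's own +y (left) and runs 26 mm before the small barb.
- hook_tip (a point): Centre of the wire at the very tip, a small barb turned back from (180, 26) to hook frame x 174, y 31, z 13 mm.
- container: Bystander: round glass container, 110 across, 75 high, origin under its centre.
- lid_pink: Bystander: pink silicone lid, 116 across, lying on the glass container, origin under its centre.
- mug: Bystander: white mug, 80 across, 90 high, origin under its centre.
- spoon: Bystander: wooden spoon, 240 long, lying beside the hook about 90 mm to the hook's own right (-y), roughly parallel; origin under its middle.
- plate: Bystander: flat steel lunch plate, 190 across, 12 high, origin under its centre.
- jar: Bystander: small glass jar with steel cap, 56 across, 75 high, standing on the rack's roof; origin under its centre.
Things that resemble listed ones, but are neither listed nor needed, are in the scene too. Leave any black or orange look-alike of the hook alone.

How it is judged:
On the way, in this order (a step that is already met when the one before it is completed fails the run):
1. the hook is lifted off the counter (height (world z) of hook above 0.015 m), for 0.2 s.
2. the tray is drawn out to within 12 mm of its stop (value of joint tray above 0.118 m), for 0.2 s.
At the end, for the whole second after the job is handed in: The tray is drawn out at least 115 mm of its 130 mm travel, and the hook lies released, flat (within 7 degrees, underside within 8 mm of the counter) and at rest, touching neither rack nor tray (value of joint tray above 0.115 m and height (world z) of hook below 0.008 m and angle between hook's own z axis and vertical below 0.12 rad and contact force between hook and rack below 0.1 N and contact force between hook and the fingers below 0.1 N and linear speed of hook below 0.02 m/s and angular speed of hook below 0.2 rad/s).
It fails at once if the hook presses or pulls on the rack, tray or loop with more than 15 N (contact force between hook and rack above 15 N).
It fails at once if the gripper touches the rack, tray or loop (contact force between any of the fingers, the arm and rack above 1 N).
It fails at once if the hook is let go of more than 40 mm above the counter (height (world z) of hook above 0.04 m and contact force between hook and the fingers below 0.05 N and contact force between hook and rack below 0.05 N).
It fails at once if a bystander is moved by more than 30 mm (distance of any of container, lid_pink, mug, spoon, plate, jar from where it was at the start of the episode above 0.03 m).
It also fails if it takes over 61 s, if anything falls off the work surface, if the arm or the gripper's body presses on something with over 40 N, if the wrist force passes 120 N, or if a joint passes its speed limit or range.

## Working session

There is one attempt and no reset: what is moved stays moved. The work goes in short steps, Python scripts to look and compute and a tool call to move; the robot and the scene stay as the last step left them, time stands still between calls to the robot, and variables do not carry over. Pictures are saved under pics/ and viewed, at most 10 in all, crops included, and the job is handed in when it is done.

Besides the shell and the picture viewer there is one more tool, called after "Emit:" by a JSON object that holds its "name" and its "arguments". move_arm: Moves the arm, as the interface text tells. Shifts and turns lie within -1 to 1; 1 stands for 0.1 m of shift or pi rad of turn. Its arguments: {"type":"object","properties":{"motion":{"type":"array"},"fingers":{"type":"number"},"newtons":{"type":"number"}},"required":["motion"]}

```bash
mkdir -p pics; ls; cat > h.py <<'E'
import numpy as np, cv2
from cell import robot
def cap(n):
    s=robot.observe(); c=robot.read_camera(n); np.savez('/tmp/'+n+'.npz',tp=s['tool_pos'],tr=s['tool_rot'],**{k:v for k,v in c.items()}); return c
def pts(c,E=None):
    h,w=c['range_z'].shape; f=h/2/np.tan(np.radians(float(c['vfov']))/2)
    u,v=np.meshgrid(np.arange(w),np.arange(h)); z=c['range_z']
    P=np.stack([(u-c['cx'])/f*z,-(v-c['cy'])/f*z,-z,np.ones_like(z)],-1)
    E=c['extrinsics'] if E is None else E
    return (P@np.array(E).T)[...,:3]
def save(c,n,crop=None,k=1):
    im=c['image'][...,::-1]
    if crop: a,b,d,e=crop; im=im[b:e,a:d]
    cv2.imwrite('pics/'+n,cv2.resize(im,None,fx=k,fy=k,interpolation=cv2.INTER_CUBIC))
E
python3 - <<'E'
from h import *
s=robot.observe(); print(s)
for n in('scene','top'):
    c=cap(n); save(c,n+'0.png'); print(n,[ (k,v) for k,v in c.items() if k not in('image','range_z')])
E
```

```text
pics
{'time': 0.0, 'qpos': array([ 1.13299359e+00,  3.42705668e-01,  1.52502124e+00,  6.39203359e-07,
        1.27537541e+00, -1.45985287e-01]), 'qvel': array([ 0.00196698, -0.00038387,  0.00216348,  0.00042772, -0.00099382,
       -0.00109701]), 'joint_efforts': array([-9.04145622e-05, -4.31248248e+01, -2.44221747e+01,  7.16794655e-02,
        5.61040943e-02, -1.67104563e-04]), 'tool_pos': array([0.15083771, 0.50244481, 0.22605233]), 'tool_rot': array([-3.14009913e+00, -2.20211886e-04,  2.84977486e+00]), 'contact_force': array([ 0.30260194, -0.03412379, -0.38785915]), 'torque': array([ 0.05193307, -0.0289966 ,  0.07568755]), 'grip_force': 0.0, 'opening': 0.09156296738913788}
scene [('vfov', 52.46579534462021), ('cx', 311.8557377530385), ('cy', 201.28953328342814), ('extrinsics', array([[ 0.75624695, -0.56705833,  0.32639762,  1.02862642],
       [ 0.65423879,  0.64936723, -0.38767744, -0.4973062 ],
       [ 0.0078838 ,  0.50672187,  0.86207354,  1.25300883],
       [ 0.        ,  0.        ,  0.        ,  1.        ]]))]
top [('vfov', 51.455712447927944), ('cx', 316.5287742223512), ('cy', 204.86948451395), ('extrinsics', array([[ 0.00540793,  0.98109882, -0.19343181,  0.27953462],
       [-0.9999493 ,  0.00366254, -0.00937973,  0.05267375],
       [-0.00849399,  0.19347273,  0.98106888,  1.59062351],
       [ 0.        ,  0.        ,  0.        ,  1.        ]]))]
```

View pics/scene0.png

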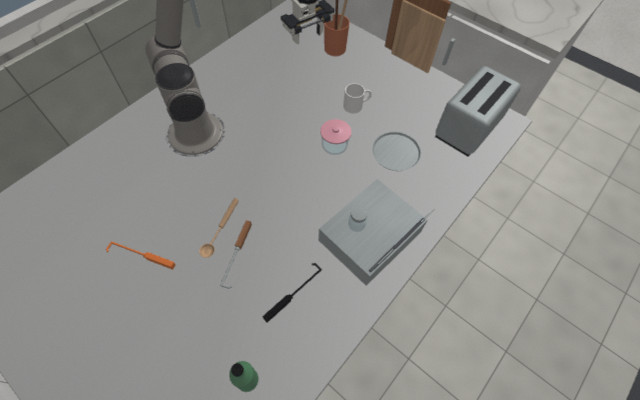

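View pics/top0.png

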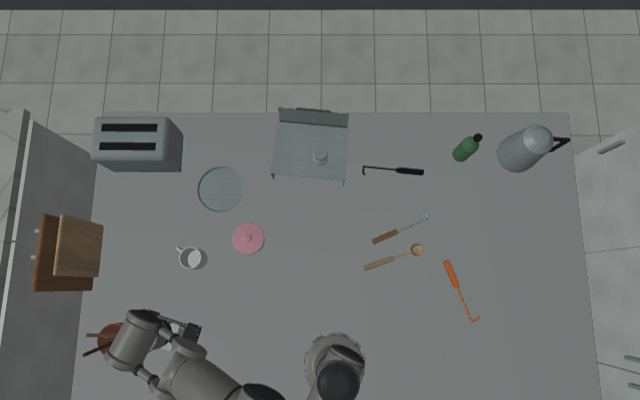

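The scene shows the wooden-handled hook (scene 245,235 to 227,285; top 375,241 to 427,215), the spoon beside it, and the rack with the jar at top (311,150). I'll measure the rack and hook next.

```bash
cat > m.py <<'E'
from h import *
for n in('top','scene'):
    c=np.load(f'/tmp/{n}.npz'); P=pts(c); im=c['image'].astype(int)
    print(n,'counter z', [np.round(P[v,u],3) for u,v in ([(330,280),(450,200)] if n=='top' else [(160,330),(280,180)])])
    # roof
    m=(abs(P[...,2]-.089)<.01)&(P[...,0]>.45)&(P[...,0]<.95)&(P[...,1]>-.12)&(P[...,1]<.3)
    m=cv2.morphologyEx(m.astype(np.uint8),cv2.MORPH_OPEN,np.ones((5,5)))
    k,l,st,_=cv2.connectedComponentsWithStats(m); i=1+st[1:,4].argmax(); q=P[l==i]
    r=cv2.minAreaRect(q[:,:2].astype(np.float32)*1000); print('roof',st[i],r,cv2.boxPoints(r).round(0).tolist(),'z',np.median(q[:,2]))
    # wood brown
    hsv=cv2.cvtColor(c['image'],cv2.COLOR_RGB2HSV)
    reg=(P[...,0]>.25)&(P[...,0]<.65)&(P[...,1]<-.02)&(P[...,1]>-.45)
    b=reg&(hsv[...,1]>80)&((hsv[...,0]<25))
    k,l,st,ce=cv2.connectedComponentsWithStats(b.astype(np.uint8))
    for i in range(1,k):
        if st[i,4]>25:
            q=P[l==i]; r=cv2.minAreaRect(q[:,:2].astype(np.float32)*1000)
            print(st[i],ce[i].round(1),np.round(q.mean(0),3),np.round(r[0],0),np.round(r[1],0),round(r[2],1),'zmax',q[:,2].max().round(3),hsv[l==i].mean(0).round())
c=np.load('/tmp/top.npz');save(c,'hook_top.png',(350,190,450,280),6)
E
python3 m.py
```

```text
top counter z [array([0.305, 0.016, 0.003]), array([ 0.614, -0.452,  0.003])]
roof [ 271  122   78   58 3513] ((788.8201904296875, 92.97408294677734), (280.0828552246094, 211.1676483154297), 84.59928131103516) [[671.0, -37.0], [881.0, -56.0], [907.0, 222.0], [697.0, 242.0]] z 0.09036879314312407
[372 230  25  14 114] [384.2 236.2] [ 0.468 -0.189  0.028] [ 468. -189.] [16. 95.] 23.4 zmax 0.038 [ 13. 119.  98.]
[411 244  12  12 113] [416.5 249.4] [ 0.42  -0.313  0.008] [ 420. -312.] [43. 42.] 4.1 zmax 0.019 [ 17.  87. 124.]
[364 257  30  13 111] [378.1 262.9] [ 0.368 -0.164  0.02 ] [ 369. -166.] [ 14. 118.] 20.0 zmax 0.028 [ 16.  88. 117.]
[443 260  14  29 178] [450.2 272.6] [ 0.334 -0.431  0.023] [ 330. -435.] [105.  22.] 19.5 zmax 0.036 [ 11. 167. 147.]
scene counter z [array([ 0.504, -0.574,  0.   ]), array([0.407, 0.057, 0.001])]
roof [ 323  181   98   93 4491] ((785.220947265625, 91.52413940429688), (284.10540771484375, 212.1746368408203), 85.46728515625) [[668.0, -42.0], [880.0, -58.0], [902.0, 225.0], [691.0, 242.0]] z 0.08887423553222384
[220 199  18  29 133] [228.3 212.5] [ 0.372 -0.166  0.017] [ 371. -167.] [ 15. 118.] 19.6 zmax 0.026 [ 15.  89. 146.]
[236 221  15  27 176] [243.2 233.6] [ 0.472 -0.191  0.023] [ 470. -191.] [ 20. 100.] 24.8 zmax 0.033 [ 12. 118. 116.]
[200 243  14  14 143] [206.5 250. ] [ 0.416 -0.309  0.007] [ 418. -310.] [44. 43.] 49.2 zmax 0.017 [ 15.  89. 151.]
[145 252  30  17 204] [161.1 260.5] [ 0.341 -0.432  0.022] [ 328. -434.] [111.  28.] 20.6 zmax 0.031 [ 11. 165. 168.]
```

Emit:
{"name": "move_arm", "arguments": {"motion": [[-0.35, -0.33, 0, 0, 0, 0], [-0.7, -0.66, 0, 0, 0, 0], [-1, -0.95, 0, 0, 0, 0]], "fingers": 1}}

```text
time: 0.48
tool_pos: [0.2198, 0.3815, 0.2264]
tool_rot: [-3.141, -0.0, 2.85]
contact_force: [-0.3, -0.6, -0.9]
opening: 0.092
grip_force: 0.0
```

Emit:
{"name": "move_arm", "arguments": {"motion": [[-0.35, -0.33, 0, 0, 0, 0], [-0.7, -0.66, 0, 0, 0, 0], [-1, -0.95, 0, 0, 0, 0]]}}

```text
time: 0.85
tool_pos: [0.2883, 0.2618, 0.2266]
tool_rot: [-3.141, -0.0, 2.85]
contact_force: [0.9, 0.5, 0.4]
opening: 0.092
grip_force: 0.0
```

Emit:
{"name": "move_arm", "arguments": {"motion": [[-0.35, -0.33, 0, 0, 0, 0], [-0.7, -0.66, 0, 0, 0, 0], [-1, -0.95, 0, 0, 0, 0]]}}

```text
time: 1.23
tool_pos: [0.3568, 0.142, 0.2266]
tool_rot: [-3.142, -0.0, 2.849]
contact_force: [-0.2, 0.5, -0.3]
opening: 0.0921
grip_force: 0.0
```

Emit:
{"name": "move_arm", "arguments": {"motion": [[-0.35, -0.33, 0, 0, 0, 0], [-0.7, -0.66, 0, 0, 0, 0], [-1, -0.95, 0, 0, 0, 0]]}}

```text
time: 1.6
tool_pos: [0.4253, 0.0222, 0.2265]
tool_rot: [3.142, -0.0, 2.849]
contact_force: [0.1, 0.0, 0.5]
opening: 0.092
grip_force: 0.0
```

Emit:
{"name": "move_arm", "arguments": {"motion": [[-0.2, -0.33, 0, 0, 0, 0], [-0.4, -0.66, 0, 0, 0, 0], [-0.6, -0.95, 0, 0, 0, 0]]}}

```text
time: 1.98
tool_pos: [0.4549, -0.0858, 0.2264]
tool_rot: [3.141, -0.001, 2.849]
contact_force: [0.1, -0.6, -0.2]
opening: 0.0919
grip_force: 0.0
```

Emit:
{"name": "move_arm", "arguments": {"motion": [[-0.2, -0.3, 0, 0, 0, 0.05], [-0.4, -0.6, 0, 0, 0, 0.1], [-0.5, -0.95, 0, 0, 0, 0.16], [-0.5, -0.95, 0, 0, 0, 0.22], [-0.5, -0.95, 0, 0, 0, 0.272], [-0.5, -0.95, 0, 0, 0, 0.272], [-0.5, -0.95, 0, 0, 0, 0.272]]}}

```text
time: 2.85
tool_pos: [0.4754, -0.1896, 0.2265]
tool_rot: [-3.141, -0.0, 1.999]
contact_force: [0.4, 0.7, -0.4]
opening: 0.0917
grip_force: 0.0
```

```bash
cat >> h.py <<'E'
from scipy.spatial.transform import Rotation as R
def tool(s):
    T=np.eye(4); T[:3,:3]=R.from_euler('xyz',s['tool_rot']).as_matrix(); T[:3,3]=s['tool_pos']; return T
def wcap():
    s=robot.observe(); c=robot.read_camera('wrist'); return s,c,pts(c,tool(s)@c['hand_eye'])
def rel(s,p): # world target -> tool shift in units
    return np.round(tool(s)[:3,:3].T@(np.array(p)-s['tool_pos'])/.1,3)
E
python3 - <<'E'
from h import *
s,c,P=wcap(); print(s['time'],s['tool_pos'],s['tool_rot'],s['qpos']); print(c['hand_eye'].round(3),c['vfov'],c['cx'],c['cy'])
save(c,'w1.png'); np.savez('/tmp/w1.npz',P=P,im=c['image'])
E
```

```text
2.85 [ 0.47538766 -0.18963931  0.22654045] [-3.14140126e+00 -3.91273789e-04  1.99865896e+00] [-5.29446120e-01  3.18309104e-01  1.55951316e+00  7.21381380e-05
  1.26420051e+00 -9.57330582e-01]
[[ 0.     0.953  0.304  0.082]
 [ 1.    -0.    -0.001 -0.   ]
 [-0.001  0.304 -0.953 -0.158]
 [ 0.     0.     0.     1.   ]] 62.1540306099627 313.83605430741983 196.74184662551792
```

View pics/w1.png

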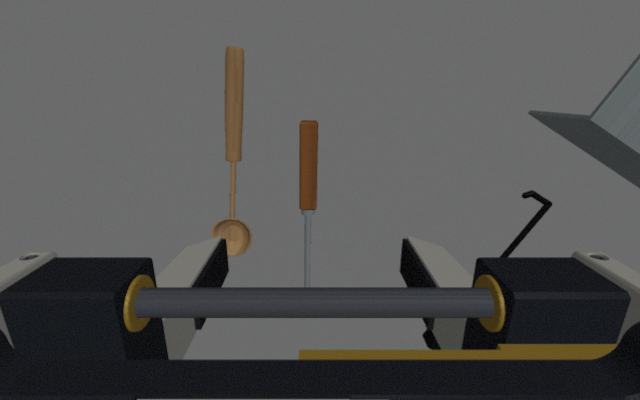

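The wrist view shows the hook handle from (308,122) to (309,210), the rod running down the picture, and the spoon clear on the left at col 233.

```bash
python3 - <<'E'
from h import *
d=np.load('/tmp/w1.npz');P=d['P'];hsv=cv2.cvtColor(d['im'],cv2.COLOR_RGB2HSV)
b=(hsv[...,1]>120)&(hsv[...,0]<25); b[:,:280]=0;b[:,340:]=0;b[225:]=0
q=P[b]; top=q[q[:,2]>.018]
r=cv2.minAreaRect(top[:,:2].astype(np.float32)*1000); print(r,np.median(q[:,2]),q[:,2].max(),len(top)); print(cv2.boxPoints(r).round(1).tolist())
# rod
g=np.zeros_like(b); g[215:285,298:318]=1
q2=P[g&(P[...,2]>.008)&(P[...,2]<.03)]; v=q2[:,:2]-q2[:,:2].mean(0); print('rod',len(q2),q2.mean(0),np.degrees(np.arctan2(*np.linalg.svd(v,full_matrices=0)[2][0][::-1])))
print('counter',np.median(P[20:60,400:450,2]),'roof',P[100,625])
E
```

```text
((462.453125, -176.2410888671875), (18.399370193481445, 129.45770263671875), 23.829540252685547) 0.026000811205444313 0.3847251442292343 1495
[[427.8999938964844, -120.69999694824219], [480.20001220703125, -239.1999969482422], [497.0, -231.6999969482422], [444.70001220703125, -113.30000305175781]]
rod 397 [ 0.5108813  -0.28916586  0.01589701] -66.45958073702613
counter 0.000158277648341143 roof [ 0.68540164 -0.01134311  0.09017414]
```

```bash
python3 - <<'E'
from h import *
d=np.load('/tmp/w1.npz');P=d['P'];hsv=cv2.cvtColor(d['im'],cv2.COLOR_RGB2HSV)
b=(hsv[...,1]>120)&(hsv[...,0]<25); b[:,:280]=0;b[:,340:]=0;b[225:]=0
top=P[b&(P[...,2]>.0235)&(P[...,2]<.029)]
r=cv2.minAreaRect(top[:,:2].astype(np.float32)*1000); print(r,len(top))
yaw=np.radians(-66.4); u=np.array([np.cos(yaw),np.sin(yaw)]); n=np.array([-u[1],u[0]])
a=top[:,:2]@u; w=top[:,:2]@n; x0,x1=np.percentile(a,[1,99]); print(x1-x0,np.ptp(np.percentile(w,[1,99])))
c=u*(x0+x1)/2+n*np.percentile(w,[2,98]).mean(); v=top[:,:2]-top[:,:2].mean(0)
print('centre',c,'rod off',(np.array([.51088,-.28917])-c)@n, 'axis',np.degrees(np.arctan2(*np.linalg.svd(v,full_matrices=0)[2][0][::-1])))
g=c+u*.010; s=robot.observe(); print('grasp',g,rel(s,[*g,.005]),'turn',(s['tool_rot'][2]-(yaw+np.pi))/np.pi)
E
```

```text
((468.726318359375, -190.51278686523438), (18.382953643798828, 98.27566528320312), 23.7634220123291) 1455
0.09576530542762896 0.01796337222657929
centre [ 0.46829061 -0.190434  ] rod off -0.0005015268764147795 axis -66.44417918250508
grasp [ 0.4722941  -0.19959763] [-0.078 -0.069  2.216] turn 0.004920181028824089
```

Emit:
{"name": "move_arm", "arguments": {"motion": [[-0.04, -0.03, 0.5, 0, 0, 0.005], [-0.08, -0.07, 1, 0, 0, 0.005]], "fingers": 0.2}}

```text
time: 3.15
tool_pos: [0.4728, -0.2001, 0.1261]
tool_rot: [3.14, 0.002, 1.982]
contact_force: [0.5, -1.0, -0.3]
opening: 0.0762
grip_force: 0.0
```

Emit:
{"name": "move_arm", "arguments": {"motion": [[0, 0, 0.5, 0, 0, 0], [0, 0, 0.85, 0, 0, 0], [0, 0, 0.85, 0, 0, 0]]}}

```text
time: 3.52
tool_pos: [0.4708, -0.1989, 0.0396]
tool_rot: [-3.138, -0.005, 1.981]
contact_force: [0.0, 0.4, 1.1]
opening: 0.0554
grip_force: 0.0
```

Emit:
{"name": "move_arm", "arguments": {"motion": [[0, 0, 0.2, 0, 0, 0], [0, 0, 0.36, 0, 0, 0], [0, 0, 0.36, 0, 0, 0]]}}

```text
time: 3.9
tool_pos: [0.4723, -0.1998, 0.0056]
tool_rot: [-3.141, -0.001, 1.98]
contact_force: [0.3, 0.1, -0.3]
opening: 0.0551
grip_force: 0.0
```

Emit:
{"name": "move_arm", "arguments": {"motion": [[0, 0, 0, 0, 0, 0], [0, 0, 0, 0, 0, 0], [0, 0, 0, 0, 0, 0], [0, 0, 0, 0, 0, 0], [0, 0, 0, 0, 0, 0]], "fingers": -1, "newtons": 50}}

```text
time: 4.53
tool_pos: [0.4725, -0.2, 0.0059]
tool_rot: [3.141, 0.0, 1.98]
contact_force: [-0.4, -0.1, 2.5]
opening: 0.0196
grip_force: 50.0
```

Emit:
{"name": "move_arm", "arguments": {"motion": [[0, 0, -0.1, 0, 0, 0], [0, 0, -0.3, 0, 0, 0], [0, 0, -0.6, 0, 0, 0], [0, 0, -1, 0, 0, 0]]}}

```text
time: 5.03
tool_pos: [0.4717, -0.1995, 0.1063]
tool_rot: [-3.14, -0.002, 1.98]
contact_force: [0.6, 0.3, -1.7]
opening: 0.0196
grip_force: 50.0
```

Emit:
{"name": "move_arm", "arguments": {"motion": [[0.3, 0.12, -0.1, 0, 0, 0], [0.65, 0.25, -0.2, 0, 0, 0], [1, 0.4, -0.3, 0, 0, 0]]}}

```text
time: 5.4
tool_pos: [0.4689, -0.0913, 0.1365]
tool_rot: [3.142, -0.0, 1.979]
contact_force: [0.6, -0.2, -0.8]
opening: 0.0195
grip_force: 50.0
```

Emit:
{"name": "move_arm", "arguments": {"motion": [[0.2, 0.1, 0, 0, 0, -0.05], [0.4, 0.2, 0, 0, 0, -0.1], [0.6, 0.3, 0, 0, 0, -0.16], [0.8, 0.35, 0, 0, 0, -0.22], [1, 0.4, 0, 0, 0, -0.28], [1, 0.4, 0, 0, 0, -0.34], [1, 0.4, 0, 0, 0, -0.34], [1, 0.4, 0, 0, 0, -0.34]]}}

```text
time: 6.4
tool_pos: [0.4663, 0.0152, 0.1359]
tool_rot: [3.142, 0.0, 3.044]
contact_force: [-0.1, -0.8, -1.2]
opening: 0.0197
grip_force: 50.0
```

```bash
python3 - <<'E'
from h import *
s,c,P=wcap(); print(s['time'],s['tool_pos'],s['tool_rot'],s['opening'],s['grip_force'],s['contact_force'])
save(c,'w2.png'); np.savez('/tmp/w2.npz',P=P,im=c['image'])
cap('top')
E
```

```text
6.4 [0.46627772 0.0152019  0.13590519] [3.14153418e+00 1.31302697e-04 3.04385114e+00] 0.019712225349780055 49.99821960926056 [-0.05247657 -0.79062065 -1.24772447]
```

View pics/w2.png

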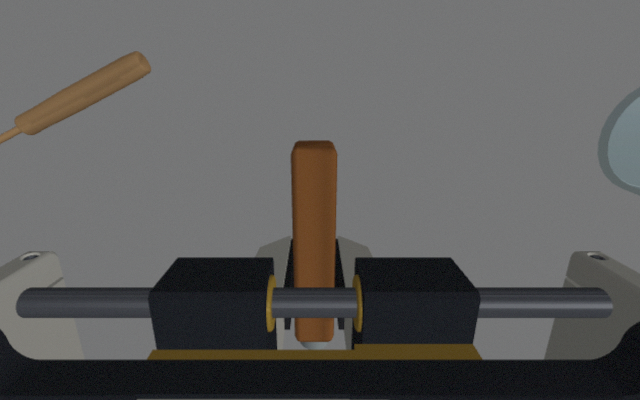

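The wrist view confirms that the handle is held centrally (col 315). The rack is out of this view, so I'll fit its front edge from the other images.

```bash
cat > m2.py <<'E'
from h import *
cap('scene')
def edge(P,name):
    m=(abs(P[...,2]-.09)<.012)&(P[...,0]>.6)&(P[...,0]<.95)&(P[...,1]>-.12)&(P[...,1]<.3)
    q=P[m][:,:2]; o=[]
    for y in np.arange(-.03,.235,.008):
        k=q[abs(q[:,1]-y)<.004]
        if len(k)>8: o.append((y,k[:,0].min()))
    o=np.array(o); 
    for _ in range(3):
        f=np.polyfit(o[:,0],o[:,1],1); e=o[:,1]-np.polyval(f,o[:,0]); o=o[abs(e)<max(.003,1.5*e.std())]
    # side edges, in rotated frame
    a=-np.arctan(f[0]); ux=np.array([np.cos(a),np.sin(a)]); uy=np.array([-ux[1],ux[0]])
    d=q[(q@ux<(np.array([np.polyval(f,.1),.1])@ux)+.15)]
    w=d@uy; hi,lo=np.percentile(w,[99.7,.3])
    xf=np.array([np.polyval(f,.1),.1])@ux
    print(name,len(o),'yaw',np.degrees(a),'ledge',(ux*xf+uy*(hi+lo)/2).round(4),'width',hi-lo)
for n in('top','scene'):
    c=np.load(f'/tmp/{n}.npz'); P=pts(c); edge(P,n)
    s=robot.observe(); T=tool(s)
    for nm,hx,hy in(('bend',.180,0),('tip',.174,.031),('rear',-.055,0),('front',.045,0)):
        p=T@np.array([-(hx-.005),-hy*(1) ,-.0073,1]) 
        # pixel
        f=200/np.tan(np.radians(float(c['vfov']))/2); q=np.linalg.inv(c['extrinsics'])@p
        print(nm,p[:3].round(3),'pix',(c['cx']-q[0]/q[2]*f).round(1),(c['cy']+q[1]/q[2]*f).round(1))
P=np.load('/tmp/w1.npz')['P']; m=(abs(P[...,2]-.089)<.004); q=P[m]; q=q[(q[:,0]>.6)&(q[:,1]<.05)]; print('w1 corner',q[:,0].min(),q[:,1].min(),q[q[:,0].argmin()])
c=np.load('/tmp/top.npz'); A=cv2.resize(c['image'][130:230,260:400,::-1],None,fx=4,fy=4,interpolation=2)
c=np.load('/tmp/scene.npz'); B=cv2.resize(c['image'][150:300,200:440,::-1],(560,350),interpolation=2)
cv2.imwrite('pics/both.png',np.vstack([A[:240],B]))
E
python3 m2.py
```

```text
top 34 yaw -5.564553520887003 ledge [0.6854 0.1029] width 0.2783721100608847
bend [ 0.64  -0.002  0.143] pix 335.6 184.3
tip [ 0.632 -0.032  0.143] pix 344.1 186.7
rear [0.407 0.021 0.143] pix 329.4 249.6
front [0.506 0.011 0.143] pix 332.1 221.3
scene 33 yaw -5.589651528788324 ledge [0.6829 0.1016] width 0.28018442873508814
bend [ 0.64  -0.002  0.143] pix 318.8 207.8
tip [ 0.632 -0.032  0.143] pix 310.4 212.5
rear [0.407 0.021 0.143] pix 270.1 163.5
front [0.506 0.011 0.143] pix 290.1 181.6
w1 corner 0.6678552219867375 -0.04277661496098871 [ 0.66785522 -0.03526908  0.08535279]
```

View pics/both.png

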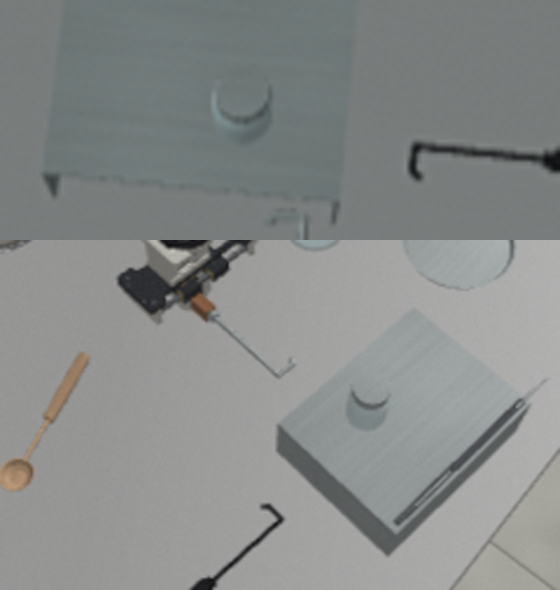

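The bend appears at scene (320,208), against a prediction of (319,208), so the grasp model holds. The rack's yaw is -5.6° and the hook is already aligned with it. I'll descend and reach in on the rack's right side.

Emit:
{"name": "move_arm", "arguments": {"motion": [[0, 0.06, 0.3, 0, 0, 0], [0, 0.12, 0.65, 0, 0, 0], [0, 0.12, 0.95, 0, 0, 0], [0, 0.12, 1, 0, 0, 0], [0, 0.12, 1, 0, 0, 0], [0, 0.12, 1, 0, 0, 0]]}}

```text
time: 7.3
tool_pos: [0.4684, 0.0271, 0.0369]
tool_rot: [3.142, 0.002, 3.047]
contact_force: [-0.1, 0.2, -1.9]
opening: 0.0198
grip_force: 50.0
```

Emit:
{"name": "move_arm", "arguments": {"motion": [[-0.2, 0, 0, 0, 0, 0], [-0.4, 0, 0, 0, 0, 0], [-0.6, 0, 0, 0, 0, 0], [-0.75, 0, 0, 0, 0, 0], [-0.85, 0, 0, 0, 0, 0], [-0.85, 0, 0, 0, 0, 0], [-0.85, 0, 0, 0, 0, 0]]}}

```text
time: 8.18
tool_pos: [0.5514, 0.0195, 0.0358]
tool_rot: [3.142, -0.001, 3.048]
contact_force: [-0.2, 0.8, -1.7]
opening: 0.0197
grip_force: 50.0
```

```bash
cat >> h.py <<'E'
def rk(s=None):
    s=s or robot.observe(); a=np.radians(-5.58); ux=np.array([np.cos(a),np.sin(a)]); uy=np.array([-ux[1],ux[0]])
    T=tool(s); d=s['tool_pos'][:2]-np.array([.683,.102]); h=-T[:2,0]; n=np.array([-h[1],h[0]]); F=s['contact_force'][:2]
    b=d+.175*h
    print('t %.2f'%s['time'],'bend behind ledge %.1f y %.1f mm'%(b@ux*1e3,b@uy*1e3),'tcp z %.4f'%s['tool_pos'][2],'yawerr %.2f'%np.degrees(s['tool_rot'][2]-np.pi-a),'F rack x %.2f y %.2f z %.2f'%(F@ux,F@uy,s['contact_force'][2]),'M',s['torque'].round(2),'grip',s['grip_force'].round(1))
E
python3 -c "
from h import *
rk()
for i in range(3): robot.read_camera('top'); rk()"
```

```text
Traceback (most recent call last):
  File "h.py", line 26, in rk
    print('t %.2f'%s['time'],'bend behind ledge %.1f y %.1f mm'%(b@ux*1e3,b@uy*1e3),'tcp z %.4f'%s['tool_pos'][2],'yawerr %.2f'%np.degrees(s['tool_rot'][2]-np.pi-a),'F rack x %.2f y %.2f z %.2f'%(F@ux,F@uy,s['contact_force'][2]),'M',s['torque'].round(2),'grip',s['grip_force'].round(1))
                                                                                                                                                                                                                                                                     ^^^^^^^^^^^^^^^^^^^^^
AttributeError: 'float' object has no attribute 'round'
```

```bash
sed -i "s/s\['grip_force'\].round(1)/round(s['grip_force'],1)/" h.py; python3 -c "
from h import *
rk()
for i in range(3): robot.read_camera('top'); rk()"
```

```text
t 8.18 bend behind ledge 52.1 y -94.3 mm tcp z 0.0358 yawerr 0.20 F rack x -0.27 y 0.77 z -1.74 M [-0.02  0.02 -0.01] grip 50.0
t 8.22 bend behind ledge 52.1 y -94.3 mm tcp z 0.0358 yawerr 0.20 F rack x -0.14 y 0.62 z -2.39 M [-0.01  0.04  0.  ] grip 50.0
t 8.28 bend behind ledge 52.1 y -94.3 mm tcp z 0.0358 yawerr 0.20 F rack x 0.68 y 0.93 z -1.47 M [ 0.03 -0.01 -0.01] grip 50.0
t 8.32 bend behind ledge 52.2 y -94.3 mm tcp z 0.0358 yawerr 0.20 F rack x -0.32 y -0.08 z -1.24 M [-0.01 -0.06 -0.03] grip 50.0
```

Emit:
{"name": "move_arm", "arguments": {"motion": [[-0.03, 0, 0, 0, 0, 0], [-0.06, 0, 0, 0, 0, 0], [-0.06, 0, 0, 0, 0, 0]]}}

```text
time: 8.7
tool_pos: [0.5584, 0.0187, 0.0357]
tool_rot: [3.142, 0.0, 3.048]
contact_force: [-0.4, -0.0, -2.3]
opening: 0.0196
grip_force: 50.0
```

Emit:
{"name": "move_arm", "arguments": {"motion": [[-0.02, 0, 0, 0, 0, 0], [-0.04, 0, 0, 0, 0, 0], [-0.04, 0, 0, 0, 0, 0]]}}

```text
time: 9.07
tool_pos: [0.5622, 0.0184, 0.0357]
tool_rot: [3.142, 0.0, 3.048]
contact_force: [-0.7, 0.5, -1.4]
opening: 0.0197
grip_force: 50.0
```

Emit:
{"name": "move_arm", "arguments": {"motion": [[-0.02, 0, 0, 0, 0, 0], [-0.04, 0, 0, 0, 0, 0], [-0.04, 0, 0, 0, 0, 0]]}}

```text
time: 9.45
tool_pos: [0.5662, 0.018, 0.0357]
tool_rot: [3.141, 0.0, 3.048]
contact_force: [-0.5, 0.1, -1.8]
opening: 0.0196
grip_force: 50.0
```

```bash
python3 -c "
from h import *
rk()
for i in range(2): robot.read_camera('top'); rk()"
```

```text
t 9.45 bend behind ledge 66.9 y -94.4 mm tcp z 0.0357 yawerr 0.20 F rack x -0.50 y 0.01 z -1.77 M [-0.    0.02 -0.04] grip 50.0
t 9.50 bend behind ledge 66.8 y -94.3 mm tcp z 0.0357 yawerr 0.20 F rack x -0.22 y -0.30 z -2.08 M [ 0.04  0.   -0.07] grip 50.0
t 9.55 bend behind ledge 66.7 y -94.4 mm tcp z 0.0357 yawerr 0.20 F rack x 1.25 y 0.24 z -2.17 M [ 0.04 -0.02  0.04] grip 50.0
```

Emit:
{"name": "move_arm", "arguments": {"motion": [[-0.02, 0, 0, 0, 0, 0], [-0.03, 0, 0, 0, 0, 0], [-0.03, 0, 0, 0, 0, 0]]}}

```text
time: 9.93
tool_pos: [0.5691, 0.0178, 0.0357]
tool_rot: [3.142, 0.0, 3.048]
contact_force: [-0.3, -0.3, -1.8]
opening: 0.0195
grip_force: 50.0
```

Emit:
{"name": "move_arm", "arguments": {"motion": [[-0.02, 0, 0, 0, 0, 0], [-0.03, 0, 0, 0, 0, 0], [-0.03, 0, 0, 0, 0, 0]]}}

```text
time: 10.3
tool_pos: [0.5721, 0.0175, 0.0357]
tool_rot: [3.142, 0.0, 3.048]
contact_force: [-0.8, -0.4, -1.9]
opening: 0.0197
grip_force: 50.0
```

```bash
python3 -c "
from h import *
rk()
for i in range(2): robot.read_camera('top'); rk()"
```

```text
t 10.30 bend behind ledge 72.8 y -94.3 mm tcp z 0.0357 yawerr 0.20 F rack x -0.73 y -0.49 z -1.88 M [-0.02  0.05  0.05] grip 50.0
t 10.35 bend behind ledge 72.7 y -94.3 mm tcp z 0.0357 yawerr 0.20 F rack x -1.80 y -0.04 z -0.25 M [ 0.04 -0.02 -0.01] grip 50.0
t 10.40 bend behind ledge 72.7 y -94.3 mm tcp z 0.0357 yawerr 0.20 F rack x 0.06 y 0.27 z -1.88 M [-0.01  0.03 -0.04] grip 50.0
```

Emit:
{"name": "move_arm", "arguments": {"motion": [[-0.01, 0, 0, 0, 0, 0], [-0.02, 0, 0, 0, 0, 0], [-0.02, 0, 0, 0, 0, 0]]}}

```text
time: 10.78
tool_pos: [0.5741, 0.0173, 0.0357]
tool_rot: [3.141, 0.0, 3.048]
contact_force: [0.4, 0.3, -2.4]
opening: 0.0195
grip_force: 50.0
```

Emit:
{"name": "move_arm", "arguments": {"motion": [[-0.01, 0, 0, 0, 0, 0], [-0.02, 0, 0, 0, 0, 0], [-0.02, 0, 0, 0, 0, 0]]}}

```text
time: 11.15
tool_pos: [0.5761, 0.0171, 0.0357]
tool_rot: [3.142, 0.0, 3.048]
contact_force: [0.5, -0.5, -1.9]
opening: 0.0199
grip_force: 50.0
```

```bash
python3 -c "
from h import *
rk()
for i in range(3): robot.read_camera('top'); rk()"
```

```text
t 11.15 bend behind ledge 76.8 y -94.3 mm tcp z 0.0357 yawerr 0.20 F rack x 0.52 y -0.44 z -1.94 M [0.03 0.05 0.02] grip 50.0
t 11.20 bend behind ledge 76.8 y -94.3 mm tcp z 0.0357 yawerr 0.20 F rack x 0.23 y 0.00 z -2.34 M [ 0.04 -0.02  0.02] grip 50.0
t 11.25 bend behind ledge 76.7 y -94.3 mm tcp z 0.0357 yawerr 0.20 F rack x -0.15 y -0.35 z -2.30 M [ 0.05  0.07 -0.04] grip 50.0
t 11.30 bend behind ledge 76.7 y -94.3 mm tcp z 0.0357 yawerr 0.20 F rack x -0.04 y -0.14 z -0.86 M [0.02 0.02 0.01] grip 50.0
```

Emit:
{"name": "move_arm", "arguments": {"motion": [[-0.01, 0, 0, 0, 0, 0], [-0.02, 0, 0, 0, 0, 0], [-0.02, 0, 0, 0, 0, 0]]}}

```text
time: 11.68
tool_pos: [0.5781, 0.0169, 0.0357]
tool_rot: [3.141, 0.0, 3.048]
contact_force: [-0.5, -0.5, -1.9]
opening: 0.0196
grip_force: 50.0
```

Emit:
{"name": "move_arm", "arguments": {"motion": [[-0.01, 0, 0, 0, 0, 0], [-0.02, 0, 0, 0, 0, 0], [-0.02, 0, 0, 0, 0, 0]]}}

```text
time: 12.05
tool_pos: [0.5793, 0.0168, 0.0355]
tool_rot: [3.142, -0.001, 3.048]
contact_force: [-2.9, 0.4, -0.7]
opening: 0.0193
grip_force: 50.0
```

```bash
python3 -c "
from h import *
rk()
for i in range(3): robot.read_camera('top'); rk()"
```

```text
t 12.05 bend behind ledge 80.1 y -94.3 mm tcp z 0.0355 yawerr 0.20 F rack x -2.93 y 0.11 z -0.69 M [-0.    0.43 -0.04] grip 50.0
t 12.10 bend behind ledge 80.1 y -94.2 mm tcp z 0.0355 yawerr 0.20 F rack x -3.60 y 0.28 z -1.65 M [ 0.08  0.45 -0.04] grip 50.0
t 12.15 bend behind ledge 80.2 y -94.2 mm tcp z 0.0355 yawerr 0.21 F rack x -3.49 y 0.32 z -1.85 M [0.01 0.48 0.04] grip 50.0
t 12.20 bend behind ledge 80.3 y -94.2 mm tcp z 0.0355 yawerr 0.20 F rack x -2.75 y -0.67 z -1.27 M [0.01 0.45 0.06] grip 50.0
```

Contact at about 3 N puts the panel face about 83.6 mm behind the ledge. I'll back off 11 mm, then sweep to the left in small steps until the rod meets the loop.

Emit:
{"name": "move_arm", "arguments": {"motion": [[0.06, 0, 0, 0, 0, 0], [0.11, 0, 0, 0, 0, 0], [0.11, 0, 0, 0, 0, 0]]}}

```text
time: 12.58
tool_pos: [0.5688, 0.0178, 0.0359]
tool_rot: [3.142, 0.0, 3.048]
contact_force: [0.4, 1.4, -2.2]
opening: 0.0197
grip_force: 50.0
```

Emit:
{"name": "move_arm", "arguments": {"motion": [[0, 0.08, 0, 0, 0, 0], [0, 0.16, 0, 0, 0, 0], [0, 0.24, 0, 0, 0, 0], [0, 0.3, 0, 0, 0, 0], [0, 0.36, 0, 0, 0, 0], [0, 0.36, 0, 0, 0, 0]]}}

```text
time: 13.32
tool_pos: [0.5724, 0.0541, 0.0357]
tool_rot: [3.142, 0.0, 3.048]
contact_force: [-0.4, 0.3, -1.6]
opening: 0.0194
grip_force: 50.0
```

```bash
python3 -c "
from h import *
rk()
for i in range(1): robot.read_camera('top'); rk()"
```

```text
t 13.32 bend behind ledge 69.6 y -57.7 mm tcp z 0.0357 yawerr 0.24 F rack x -0.41 y 0.23 z -1.62 M [0.01 0.02 0.01] grip 50.0
t 13.38 bend behind ledge 69.6 y -58.1 mm tcp z 0.0357 yawerr 0.23 F rack x -0.16 y 0.31 z -2.16 M [ 0.02  0.06 -0.07] grip 50.0
```

Emit:
{"name": "move_arm", "arguments": {"motion": [[0, 0.03, 0, 0, 0, 0], [0, 0.05, 0, 0, 0, 0], [0, 0.05, 0, 0, 0, 0]]}}

```text
time: 13.75
tool_pos: [0.5728, 0.0586, 0.0357]
tool_rot: [3.142, -0.0, 3.048]
contact_force: [0.0, -0.4, -1.9]
opening: 0.0201
grip_force: 50.0
```

Emit:
{"name": "move_arm", "arguments": {"motion": [[0, 0.02, 0, 0, 0, 0], [0, 0.04, 0, 0, 0, 0], [0, 0.04, 0, 0, 0, 0]]}}

```text
time: 14.12
tool_pos: [0.5732, 0.0627, 0.0357]
tool_rot: [3.141, 0.0, 3.048]
contact_force: [-0.8, -0.7, -1.5]
opening: 0.0198
grip_force: 50.0
```

Emit:
{"name": "move_arm", "arguments": {"motion": [[0, 0.02, 0, 0, 0, 0], [0, 0.04, 0, 0, 0, 0], [0, 0.04, 0, 0, 0, 0]]}}

```text
time: 14.5
tool_pos: [0.5736, 0.0667, 0.0357]
tool_rot: [3.141, 0.0, 3.048]
contact_force: [-0.4, 0.0, -1.2]
opening: 0.0195
grip_force: 50.0
```

```bash
python3 -c "
from h import *
rk()"
```

```text
t 14.50 bend behind ledge 69.5 y -45.1 mm tcp z 0.0357 yawerr 0.22 F rack x -0.38 y -0.00 z -1.18 M [-0.01 -0.02 -0.02] grip 50.0
```

Emit:
{"name": "move_arm", "arguments": {"motion": [[0, 0.02, 0, 0, 0, 0], [0, 0.04, 0, 0, 0, 0], [0, 0.04, 0, 0, 0, 0]]}}

```text
time: 14.88
tool_pos: [0.5739, 0.0702, 0.0357]
tool_rot: [-3.141, -0.0, 3.047]
contact_force: [-0.6, -3.4, -1.6]
opening: 0.0193
grip_force: 50.2
```

```bash
python3 -c "
from h import *
rk()
for i in range(2): robot.read_camera('top'); rk()"
```

```text
t 14.88 bend behind ledge 69.5 y -41.8 mm tcp z 0.0357 yawerr 0.16 F rack x -0.29 y -3.43 z -1.61 M [-0.56  0.06 -0.53] grip 50.2
t 14.93 bend behind ledge 69.5 y -41.8 mm tcp z 0.0357 yawerr 0.17 F rack x 0.05 y -3.51 z -1.88 M [-0.57  0.08 -0.5 ] grip 50.2
t 14.97 bend behind ledge 69.5 y -41.8 mm tcp z 0.0357 yawerr 0.17 F rack x -0.25 y -2.95 z -1.13 M [-0.59  0.08 -0.48] grip 50.2
```

Contact: lateral force 3.4 N with a lever of about 0.153 m, which matches the rod against the loop bar (expected 0.155). I'll relieve the side load and pull.

Emit:
{"name": "move_arm", "arguments": {"motion": [[0, -0.02, 0, 0, 0, 0], [0, -0.04, 0, 0, 0, 0], [0.06, -0.04, 0, 0, 0, 0], [0.1, -0.04, 0, 0, 0, 0], [0.13, -0.04, 0, 0, 0, 0], [0.16, -0.04, 0, 0, 0, 0], [0.19, -0.04, 0, 0, 0, 0], [0.22, -0.04, 0, 0, 0, 0], [0.25, -0.04, 0, 0, 0, 0], [0.25, -0.04, 0, 0, 0, 0]]}}

```text
time: 16.23
tool_pos: [0.5483, 0.0689, 0.0357]
tool_rot: [3.142, -0.0, 3.048]
contact_force: [2.3, -0.5, -2.3]
opening: 0.0198
grip_force: 50.0
```

```bash
python3 -c "
from h import *
rk()
for i in range(2): robot.read_camera('top'); rk()"
```

```text
t 16.23 bend behind ledge 44.2 y -45.4 mm tcp z 0.0357 yawerr 0.21 F rack x 2.37 y -0.31 z -2.27 M [ 0.05 -0.27  0.03] grip 50.0
t 16.27 bend behind ledge 44.2 y -45.4 mm tcp z 0.0357 yawerr 0.20 F rack x 0.84 y 0.67 z -2.22 M [ 0.05 -0.27  0.11] grip 50.0
t 16.32 bend behind ledge 44.2 y -45.4 mm tcp z 0.0357 yawerr 0.20 F rack x 2.16 y 1.51 z -1.27 M [ 0.04 -0.31  0.06] grip 50.0
```

The loop is caught and the tray is following, with about 2–3 N of pull. I'll keep drawing.

Emit:
{"name": "move_arm", "arguments": {"motion": [[0.05, 0, 0, 0, 0, 0], [0.13, 0, 0, 0, 0, 0], [0.22, 0, 0, 0, 0, 0], [0.31, 0, 0, 0, 0, 0], [0.4, 0, 0, 0, 0, 0], [0.49, 0, 0, 0, 0, 0], [0.58, 0, 0, 0, 0, 0], [0.67, 0, 0, 0, 0, 0], [0.76, 0, 0, 0, 0, 0], [0.84, 0, 0, 0, 0, 0], [0.9, 0, 0, 0, 0, 0], [0.94, 0, 0, 0, 0, 0]]}}

```text
time: 17.82
tool_pos: [0.4547, 0.0777, 0.0357]
tool_rot: [3.142, -0.0, 3.048]
contact_force: [2.9, 0.5, -1.8]
opening: 0.0198
grip_force: 50.0
```

Emit:
{"name": "move_arm", "arguments": {"motion": [[0.03, 0, 0, 0, 0, 0], [0.06, 0, 0, 0, 0, 0], [0.09, 0, 0, 0, 0, 0], [0.12, 0, 0, 0, 0, 0], [0.14, 0, 0, 0, 0, 0], [0.16, 0, 0, 0, 0, 0], [0.16, 0, 0, 0, 0, 0]]}}

```text
time: 18.7
tool_pos: [0.4388, 0.0792, 0.0357]
tool_rot: [3.142, -0.001, 3.048]
contact_force: [1.8, 0.4, -1.8]
opening: 0.0197
grip_force: 50.0
```

```bash
python3 -c "
from h import *
rk()
c=cap('top'); rk(); c2=cap('scene'); rk()
A=cv2.resize(c['image'][150:250,260:400,::-1],None,fx=4,fy=4,interpolation=2)
cv2.imwrite('pics/pull.png',np.vstack([A[:250],cv2.resize(c2['image'][150:300,200:440,::-1],(560,350),interpolation=2)]))"
```

```text
t 18.70 bend behind ledge -65.8 y -45.8 mm tcp z 0.0357 yawerr 0.20 F rack x 1.77 y 0.62 z -1.78 M [ 0.13 -0.32  0.12] grip 50.0
t 18.75 bend behind ledge -65.8 y -45.8 mm tcp z 0.0357 yawerr 0.20 F rack x 1.92 y 1.07 z -1.18 M [ 0.15 -0.35  0.14] grip 50.0
t 18.80 bend behind ledge -65.8 y -45.8 mm tcp z 0.0356 yawerr 0.20 F rack x 1.54 y 0.06 z -1.31 M [ 0.1  -0.3   0.09] grip 50.0
```

View pics/pull.png

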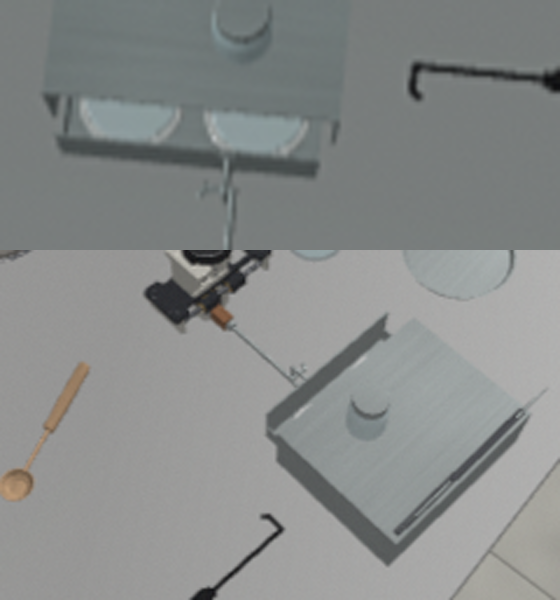

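The tray is drawn out (front panel visible at top-crop row 150), with the loop on the hook at (228,185). My estimate is 122 mm or more, so I'll pull 3 mm more for margin and then unhook.

Emit:
{"name": "move_arm", "arguments": {"motion": [[0.01, 0, 0, 0, 0, 0], [0.02, 0, 0, 0, 0, 0], [0.03, 0, 0, 0, 0, 0], [0.03, 0, 0, 0, 0, 0], [0.03, 0, 0, 0, 0, 0]]}}

```text
time: 19.42
tool_pos: [0.4361, 0.0795, 0.0357]
tool_rot: [3.141, -0.0, 3.048]
contact_force: [2.2, 2.1, -2.3]
opening: 0.0195
grip_force: 50.0
```

```bash
python3 -c "
from h import *
rk()
c=cap('top'); rk(); c=np.load('/tmp/scene.npz'); P=pts(c)
# tray panel top edge: z~.081, ahead of ledge, in rack frame
a=np.radians(-5.58); ux=np.array([np.cos(a),np.sin(a)]); uy=np.array([-ux[1],ux[0]]); Q=(P[...,:2]-[.683,.102])
x=Q@ux; y=Q@uy; m=(x<-.02)&(x>-.1)&(abs(y)<.1)&(P[...,2]>.07)&(P[...,2]<.09); print(m.sum(),np.percentile(x[m],[2,10,50,90]))"
```

```text
t 19.43 bend behind ledge -68.6 y -45.8 mm tcp z 0.0357 yawerr 0.20 F rack x 2.03 y 2.26 z -2.31 M [ 0.17 -0.37  0.1 ] grip 50.0
t 19.48 bend behind ledge -68.6 y -45.8 mm tcp z 0.0357 yawerr 0.20 F rack x 2.66 y 0.53 z -1.81 M [ 0.12 -0.43  0.11] grip 50.0
104 [-0.03883879 -0.03770312 -0.03563185 -0.03406365]
```

Emit:
{"name": "move_arm", "arguments": {"motion": [[-0.03, 0, 0, 0, 0, 0], [-0.06, 0, 0, 0, 0, 0], [-0.09, 0, 0, 0, 0, 0], [-0.11, 0, 0, 0, 0, 0], [-0.11, 0, 0, 0, 0, 0]]}}

```text
time: 20.1
tool_pos: [0.4472, 0.0784, 0.0357]
tool_rot: [3.142, -0.0, 3.048]
contact_force: [1.1, -0.8, -2.1]
opening: 0.0197
grip_force: 50.0
```

Emit:
{"name": "move_arm", "arguments": {"motion": [[0, -0.05, 0, 0, 0, 0], [0, -0.12, 0, 0, 0, 0], [0, -0.2, 0, 0, 0, 0], [0, -0.3, 0, 0, 0, 0], [0, -0.4, 0, 0, 0, 0], [0, -0.5, 0, 0, 0, 0], [0, -0.5, 0, 0, 0, 0]]}}

```text
time: 20.98
tool_pos: [0.4424, 0.0279, 0.0357]
tool_rot: [3.142, 0.0, 3.046]
contact_force: [0.6, 1.3, -1.1]
opening: 0.0198
grip_force: 50.0
```

```bash
python3 -c "
from h import *
rk()
c=cap('top'); rk(); c=cap('scene'); P=pts(c)
a=np.radians(-5.58); ux=np.array([np.cos(a),np.sin(a)]); uy=np.array([-ux[1],ux[0]]); Q=(P[...,:2]-[.683,.102])
x=Q@ux; y=Q@uy; m=(x<-.02)&(x>-.1)&(abs(y)<.1)&(P[...,2]>.07)&(P[...,2]<.09); print(m.sum(),np.percentile(x[m],[2,10,50,90]))"
```

```text
t 20.98 bend behind ledge -57.2 y -96.8 mm tcp z 0.0357 yawerr 0.12 F rack x 0.48 y 1.40 z -1.08 M [ 0.1  -0.01  0.03] grip 50.0
t 21.02 bend behind ledge -57.2 y -96.3 mm tcp z 0.0357 yawerr 0.14 F rack x 0.27 y 0.10 z -0.94 M [ 0.01  0.05 -0.07] grip 50.0
114 [-0.04185079 -0.04044104 -0.03832059 -0.03693409]
```

Unhooked; the tray panel moved 3 mm further out, as intended. Now I'll back away, move to the right and lay the hook down.

Emit:
{"name": "move_arm", "arguments": {"motion": [[0.12, 0, 0, 0, 0, 0], [0.3, 0, 0, 0, 0, 0], [0.5, 0, 0, 0, 0, 0], [0.5, 0, 0, 0, 0, 0]]}}

```text
time: 21.58
tool_pos: [0.3906, 0.0339, 0.0356]
tool_rot: [3.141, -0.002, 3.048]
contact_force: [0.0, 0.8, -0.8]
opening: 0.0198
grip_force: 50.0
```

Emit:
{"name": "move_arm", "arguments": {"motion": [[0, -0.2, 0, 0, 0, 0], [0, -0.4, 0, 0, 0, 0], [0, -0.7, 0, 0, 0, 0], [0, -1, 0, 0, 0, 0], [0, -1, 0, 0, 0, 0]]}}

```text
time: 22.2
tool_pos: [0.3843, -0.0678, 0.0359]
tool_rot: [-3.141, 0.002, 3.045]
contact_force: [-0.3, 0.2, -1.4]
opening: 0.0195
grip_force: 50.0
```

Emit:
{"name": "move_arm", "arguments": {"motion": [[-0.2, -0.2, 0, 0, 0, 0], [-0.4, -0.4, 0, 0, 0, 0], [-0.52, -0.54, 0, 0, 0, 0], [-0.52, -0.54, 0, 0, 0, 0], [-0.52, -0.54, 0, 0, 0, 0]]}}

```text
time: 22.82
tool_pos: [0.4293, -0.1237, 0.0355]
tool_rot: [3.141, -0.001, 3.048]
contact_force: [-0.2, -0.1, -2.2]
opening: 0.0194
grip_force: 50.0
```

Emit:
{"name": "move_arm", "arguments": {"motion": [[0, 0, 0.1, 0, 0, 0], [0, 0, 0.2, 0, 0, 0], [0, 0, 0.27, 0, 0, 0], [0, 0, 0.29, 0, 0, 0], [0, 0, 0.29, 0, 0, 0], [0, 0, 0.29, 0, 0, 0]]}}

```text
time: 23.58
tool_pos: [0.4302, -0.1249, 0.0069]
tool_rot: [-3.142, 0.0, 3.048]
contact_force: [-0.2, 0.3, -1.7]
opening: 0.0197
grip_force: 50.0
```

```bash
python3 -c "
from h import *
rk(); c=cap('scene'); rk(); save(c,'lay.png',(180,130,440,320),3)"
```

```text
t 23.57 bend behind ledge -54.5 y -249.9 mm tcp z 0.0069 yawerr 0.20 F rack x -0.18 y 0.27 z -1.69 M [ 0.04 -0.01  0.01] grip 50.0
t 23.62 bend behind ledge -54.5 y -249.9 mm tcp z 0.0069 yawerr 0.20 F rack x 0.15 y 1.03 z -2.10 M [ 0.01  0.08 -0.01] grip 50.0
```

View pics/lay.png

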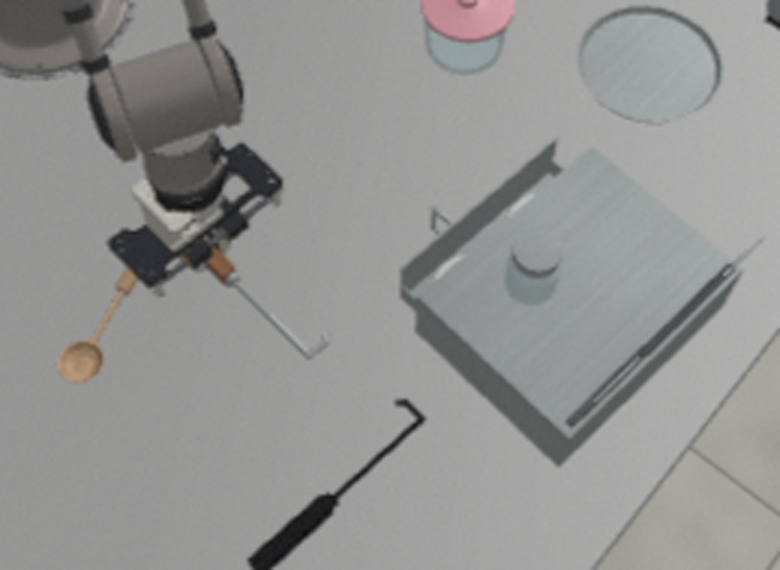

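The hook is about 1 mm above bare counter (bend at crop pixel 315,352), clear of the tray, loop, spoon and black hook. I'll lower it 1 mm, release and rise.

Emit:
{"name": "move_arm", "arguments": {"motion": [[0, 0, 0.005, 0, 0, 0], [0, 0, 0.01, 0, 0, 0], [0, 0, 0.01, 0, 0, 0]]}}

```text
time: 24.0
tool_pos: [0.4301, -0.1249, 0.0059]
tool_rot: [-3.142, 0.0, 3.048]
contact_force: [-1.0, 0.4, 2.6]
opening: 0.0198
grip_force: 50.0
```

Emit:
{"name": "move_arm", "arguments": {"motion": [[0, 0, 0, 0, 0, 0], [0, 0, 0, 0, 0, 0], [0, 0, 0, 0, 0, 0], [0, 0, 0, 0, 0, 0], [0, 0, 0, 0, 0, 0]], "fingers": 0}}

```text
time: 24.62
tool_pos: [0.43, -0.1248, 0.0057]
tool_rot: [3.141, -0.0, 3.048]
contact_force: [0.1, 0.0, 0.4]
opening: 0.0458
grip_force: 0.0
```

Emit:
{"name": "move_arm", "arguments": {"motion": [[0, 0, -0.1, 0, 0, 0], [0, 0, -0.3, 0, 0, 0], [0, 0, -0.6, 0, 0, 0], [0, 0, -1, 0, 0, 0], [0, 0, -1, 0, 0, 0], [0, 0, -1, 0, 0, 0]]}}

```text
time: 25.38
tool_pos: [0.4297, -0.1247, 0.1057]
tool_rot: [3.142, 0.0, 3.048]
contact_force: [-0.4, 0.1, 0.0]
opening: 0.0456
grip_force: 0.0
```

```bash
python3 -c "
from h import *
rk(); s,c,P=wcap(); save(c,'end.png')
c=cap('scene'); Q=pts(c)
a=np.radians(-5.58); ux=np.array([np.cos(a),np.sin(a)]); uy=np.array([-ux[1],ux[0]]); D=(Q[...,:2]-[.683,.102])
x=D@ux; y=D@uy; m=(x<-.02)&(x>-.1)&(abs(y)<.1)&(Q[...,2]>.07)&(Q[...,2]<.09); print(m.sum(),np.percentile(x[m],[2,10,50,90]))
hsv=cv2.cvtColor(robot.read_camera('wrist')['image'],cv2.COLOR_RGB2HSV); b=(hsv[...,1]>120)&(hsv[...,0]<25)&(P[...,2]<.06)&(P[...,2]>.015); b[:,:270]=0; b[:,360:]=0; print(b.sum(),np.percentile(P[b][:,2],[5,50,95]),P[b].mean(0))"
```

```text
t 25.38 bend behind ledge -55.0 y -249.6 mm tcp z 0.1057 yawerr 0.20 F rack x -0.44 y 0.08 z 0.05 M [ 0.02 -0.04  0.01] grip 0.0
104 [-0.04152829 -0.04031172 -0.03848079 -0.03716605]
3231 [0.02453471 0.02600481 0.02717352] [ 0.41577131 -0.12419256  0.02586194]
```

View pics/end.png

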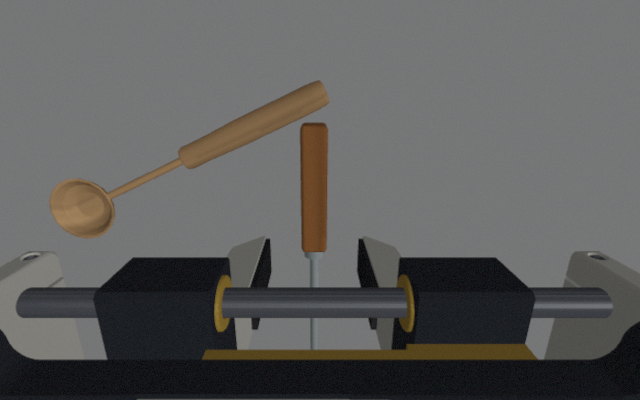

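The hook lies flat (handle top at 26 mm) from (314,125) to (314,250), released and clear of the spoon, and the tray is still out at about 126 mm.

```bash
python3 -c "
from h import *
print(robot.hand_in())"
```

```text
the job is handed in; nothing more can be done
None
```

The tray is out about 126 mm of its 130 mm travel by my camera measurement. The hook lies released and flat on the bare counter, clear of the rack and tray. I handed the job in with the robot clock at about 25 s of the 61 s allowed, and hand-in returned no verdict.

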